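Open the fume filter's cover by its snap tab

TASK

Open the fume filter on the repair bench: press the orange snap tab down all the way in to its stop (it stays down), and only then push the blue cover along its guide rails, off the filter and towards the end stop, until the filter opening is completely uncovered. Just press and push, lifting nothing: leave the cover lying flat between its rails, and leave the other things on the bench where they are.

Things in the scene. Friction and masses are not known exactly. Their poses are not given: they have to be found in the camera images.
- unit: Grey filter unit, fixed, 150 mm (x) by 265 mm (y -140 to +125), flat deck 75 mm up. Origin at bench height, x = 0 mid-way between the rails. The cover slides along its +y: seat and filter at -y, bare deck at +y. Rails 6 mm high along y at x = -66 and +66 mm. Lip 4 mm high at y -138 to -132, end stop 8 mm high at y +110 to +118. Latch block: x -120 to -75, y -34 to +18.
- opening (a point): Centre of the filter opening, a hole 90 mm square in the deck (unit x -45 to +45, y -120 to -30 mm) with a pleated white filter in it; at deck height, under the cover at the start.
- cover: Loose blue cover, a slab 120 mm (x) by 110 mm (y) by 20 mm high, 0.18 to 0.35 kg, axes parallel to the unit's. Origin: centre of its underside, on the deck. Starts on its seat at x = 0, y = -75 mm in the unit's frame. The filter is just uncovered once it has slid 100 mm along the unit's +y; end stop after 130 mm. 2 mm play to each rail; slides with 1 to 4 N.
- cover_push (a point): Centre of the cover's rear upright face, at its -y end, away from the tab; 10 mm above the deck. Push here towards +y. Behind it stands only the 4 mm lip.
- tab_top (a point): Centre of the top of the orange tab's press pad, 36 mm (unit x) by 30 mm (unit y), beside the -x rail; 30 mm above the deck when up, 16 mm when fully down. From it a lower orange catch bar reaches over the rail and stands 12 mm above the deck, 2 mm in front of the cover's +y edge, blocking it.
- tab (a joint): Travel of the orange snap tab, m: 0 up (locked), 0.014 fully down, straight down. It yields to a steady 4 to 5 N and stays where it is left, so press it to its stop. Fully down, the catch bar lies below the deck and the cover slides over it.
- jar_a: Bystander: small dark blue jar with black lid and yellow label, 36 mm across, 42 mm tall; origin under its centre.
- jar_b: Bystander: small dark blue jar with black lid and white label, 36 mm across, 42 mm tall; origin under its centre.
- tin: Bystander: flat round metal tin, 54 mm across, 22 mm tall; origin under its centre.
- flux: Bystander: amber bottle with white cap, 40 mm across, 85 mm tall; origin under its centre.
- spool: Bystander: metal spool standing on end, 52 mm across, 40 mm tall; origin under its centre.
- driver: Bystander: screwdriver with red handle, 160 mm long, lying along its x axis.
- brush: Bystander: brush, 150 mm long, lying along its x axis.
Mind the look-alikes: they are no part of the job. Of the things shaped like the cover, the blue one is meant.

How it is judged:
By the outcome, as a careful person would: the job done as asked, in the order asked, and still so for the second after the job is handed in, with the robot touching nothing.
It also fails if it takes over 38 s, if anything falls off the work surface, if the arm or the gripper's body presses on something with over 40 N, if the wrist force passes 120 N, or if a joint passes its speed limit or range.

ROBOT

A 6-joint arm with a two-finger parallel gripper is mounted at the origin on the work surface. World frame = base frame: x ahead of the robot, y to its left, z up, the work surface at z = 0. Lengths are in m, angles in rad, forces in N, time in s.
With the tool pointing down it reaches from about 0.35 to 0.775 m from the base axis. Payload 7.3 kg.
Tool frame: the origin (TCP) lies at the very end of the fingers, on their centre line; the grasp point (between the pads) lies 19 mm behind it; z points along the fingers, y is the direction in which the jaws open and shut (so a half turn about z gives the same grasp; the last joint's range is limited). The gripper opens to 92 mm and grips with 3 to 60 N. Pads are 19 mm wide; open, the fingers measure 130 mm over their backs; the gripper's body (75 mm by 190 mm) begins 47 mm behind the grasp point.
Start: joints at [1.109, 0.342, 1.524, -0, 1.275, -0.146], TCP at [0.163, 0.499, 0.227] pointing down, gripper open.
Joint ranges: [-2.53, 2.53], [-0.77, 2.02], [0.04, 2.7], [-1, 4.14], [0.28, 2.66], [-3.11, 3.11]. Speed limits (rad/s): [2.57, 2.57, 3.14, 3.14, 3.14, 3.14].

INTERFACE

Orientations are given as [roll, pitch, yaw] about the fixed x, y, z axes, in that order (R = Rz(yaw) Ry(pitch) Rx(roll)).
In Python, from cell import observe, read_camera, camera_info, hand_in gives the robot as it stands.
- The arm moves only by the tool jog_arm, never from a script. Its argument "rows" is one flat list of numbers, 5 for each row, row after row: the finger opening in mm, from 0 to 91.8, then the shift along the tool's x, y, z in mm, then the turn about the tool's z in degrees. In form: [gripper, tx, ty, tz, roll, gripper, tx, ty, tz, roll, ...]. A call has 1 to 20 rows; each row shifts and turns the commanded pose from where the row before left it, along the tool's axes as they then stand; what a row does not reach is not made up. A row lasts 1/10 s, in which the tool goes at most 50 mm and 8.59 degrees, less where a joint would pass 70% of its speed; a pose out of reach is approached as far as the arm can. A call with a gripper value outside its range is refused whole. The fingers move at their own pace and stop on an object; "grip_force" is the grip in N (left out, the last holds). Time passes only in rows, so rows that do not move let the fingers close. It gives the time, the measured TCP pose, the force and the opening at its end, in the units of the state.
- observe(): the state, without advancing time (a new reading comes with each control period).
- read_camera(name): name is "scene" or "top" or "wrist"; returns (picture, depth): 480x640x3 uint8, red, green, blue; 480x640 float32, m along the optical axis (not along the pixel's ray), 0 where there is no reading.
- camera_info(name): a dict with "fx", "fy", "cx", "cy" (pixels), "distortion" ([k1, k2, p1, p2, k3] as OpenCV has them; the pictures are not rectified), "extrinsics" (4x4, takes a point from camera to world coordinates); the wrist camera has in their place "tool_from_camera" (4x4, takes a point from camera to tool coordinates, whose origin is the TCP and whose axes are the flange's). Camera axes: x right, y up, looking along -z (the intrinsics and any distortion apply to the point x, -y, -z); pixel columns grow to the right and rows downward; lengths in m; the calibration is good to about 2 mm. A picture is of the moment at which its call begins: read the wrist's pose just before it. camera_info takes no time and is no camera call.
- hand_in(): hands the job in, once; it reports no verdict.
The state is a dict: "time": time; "qpos": joint angles; "qvel": joint speeds; "joint_efforts": joint torques, N m; "tool_pos": TCP position; "tool_rot": TCP orientation; "contact_force": force on the tool from outside, world axes, zero at the start; "torque": the same for the moment, N m; "opening": finger opening in m.
Only numpy, scipy, OpenCV 4.12 (cv2) and the standard library are available. Lean on these libraries where they do the work, as an engineer would, in place of code of your own. Each camera call takes 0.05 s, during which the arm holds its last target. There are 200 camera calls.

## Working session

There is one attempt and no reset: what is moved stays moved. The work goes in short steps, Python scripts to look and compute and a tool call to move; the robot and the scene stay as the last step left them, time stands still between calls to the robot, and variables do not carry over. Pictures are saved under pics/ and viewed, about 8 in all and at most 12, crops included, and the job is handed in when it is done.

Besides the shell and the picture viewer there is one more tool, called after ">>>" by a JSON object that holds its "fn" and its "kwargs", one argument or row to a line. jog_arm: Moves the arm, as the interface text tells. Its arguments: {"type":"object","properties":{"rows":{"type":"array","items":{"type":"number"}},"grip_force":{"type":"number"}},"required":["rows"]}

```bash
mkdir -p pics; cat > h.py <<'E'
import numpy as np, cv2
from cell import observe, read_camera, camera_info
def snap(n):
    p,d=read_camera(n); np.savez('pics/'+n+'.npz',p=p,d=d); return p,d
def world(n,d,T=None):
    i=camera_info(n); K=np.array([[i['fx'],0,i['cx']],[0,i['fy'],i['cy']],[0,0,1.]])
    v,u=np.mgrid[0:480,0:640]
    q=cv2.undistortPoints(np.stack([u,v],-1).reshape(-1,1,2).astype(float),K,np.array(i['distortion'],float)).reshape(480,640,2)
    P=np.stack([q[...,0]*d,-q[...,1]*d,-d,np.ones_like(d)],-1)
    T=np.array(i['extrinsics']) if T is None else T
    return (P@T.T)[...,:3]
E
python3 - <<'E'
from h import *
for n in('top','scene'):
    p,d=snap(n); cv2.imwrite(f'pics/{n}0.png',p[...,::-1])
    W=world(n,d); np.save(f'pics/{n}W.npy',W)
    h=cv2.cvtColor(p,cv2.COLOR_RGB2HSV)
    for nm,lo,hi in(('orange',(5,150,120),(20,255,255)),('blue',(100,120,70),(125,255,255))):
        m=(cv2.inRange(h,lo,hi)>0).astype(np.uint8)
        k,l,s,c=cv2.connectedComponentsWithStats(m)
        for j in range(1,k):
            if s[j,4]>40:
                w=W[(l==j)&(d>0)]; print(n,nm,s[j],c[j].round(),np.median(w,0).round(4),w.max(0).round(3))
s=observe();print(s['time'],s['tool_pos'],s['tool_rot'],s['contact_force'])
E
```

```text
top orange [323 266  20  43 411] [333. 289.] [ 0.4718 -0.0304  0.0948] [ 0.528 -0.006  0.113]
top blue [  119    94   397   286 74436] [315. 252.] [5.801e-01 2.570e-02 4.000e-04] [0.952 0.48  0.056]
top blue [ 341  235   60   63 2101] [371. 266.] [ 0.5273 -0.1147  0.0944] [ 0.599 -0.046  0.105]
scene orange [340 179  21  17 199] [350. 187.] [ 0.4543 -0.0215  0.1049] [ 0.473 -0.006  0.108]
scene orange [322 196  26  23 246] [335. 207.] [ 0.5003 -0.0338  0.0868] [ 0.53  -0.019  0.09 ]
scene blue [ 0 56 17 18 65] [10. 66.] [ 0.5018 -0.8103  0.1744] [ 0.53  -0.802  0.179]
scene blue [    68    115    523    365 102934] [353. 317.] [0.6885 0.1025 0.0007] [0.9   0.451 0.098]
0.1 [0.16286514 0.49871097 0.22611702] [-3.14020825e+00 -2.10087486e-04  2.82577458e+00] [-0.32970072 -0.11081988 -0.06100069]
```

View pics/top0.png

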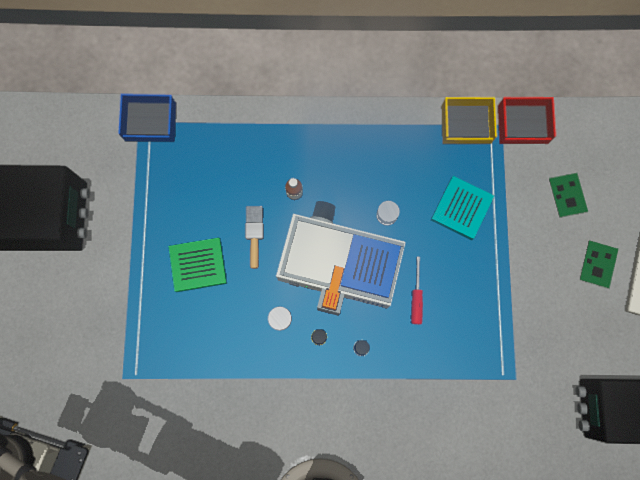

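View pics/scene0.png

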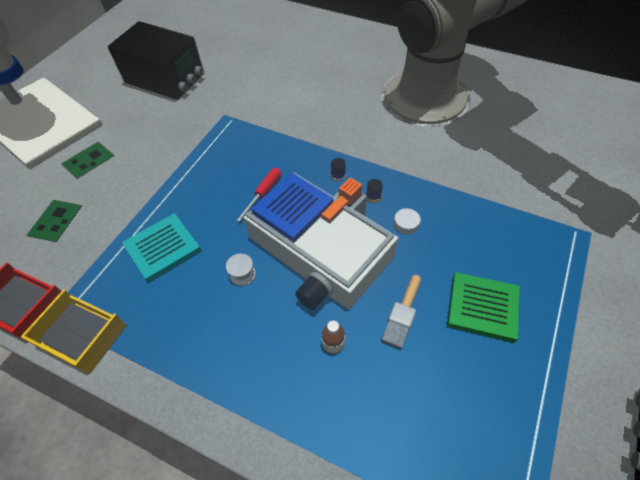

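The top view shows the blue cover at about (371,266), the bare deck at (320,250) and the orange tab at (333,290), on the robot's side. The unit's +y runs left in the image, slightly tilted. The driver (417,290) lies behind the cover, and the jars are at (319,336) and (362,347). Next I'll fit the unit pose.

```bash
cat >> h.py <<'E'
def at_z(n,uv,z,T=None):
    i=camera_info(n); K=np.array([[i['fx'],0,i['cx']],[0,i['fy'],i['cy']],[0,0,1.]])
    q=cv2.undistortPoints(np.array(uv,float).reshape(-1,1,2),K,np.array(i['distortion'],float)).reshape(-1,2)
    T=np.array(i['extrinsics']) if T is None else T
    r=np.c_[q[:,0],-q[:,1],-np.ones(len(q))]@T[:3,:3].T
    return T[:3,3]+r*((z-T[2,3])/r[:,2])[:,None]
E
python3 - <<'E'
from h import *
f=np.load('pics/top.npz');p,d=f['p'],f['d'];W=np.load('pics/topW.npy')
h=cv2.cvtColor(p,cv2.COLOR_RGB2HSV)
def rect(lo,hi,z,zmin,nm):
    m=(cv2.inRange(h,lo,hi)>0); m[:200]=0
    m=m&(W[...,2]>zmin); m=m.astype(np.uint8)
    k,l,s,c=cv2.connectedComponentsWithStats(m); j=1+np.argmax(s[1:,4])
    v,u=np.nonzero(l==j); P=at_z('top',np.c_[u,v],z)[:,:2]
    print(nm,s[j],cv2.minAreaRect((P*1000).astype(np.float32)))
rect((105,120,70),(125,255,255),.095,.08,'cover')
rect((5,150,120),(20,255,255),.1,.07,'tab')
# unit as a whole
m=((W[...,2]>.06)&(W[...,2]<.12)).astype(np.uint8);m[:200]=0;m[320:]=0;m[:,:270]=0;m[:,410:]=0
k,l,s,c=cv2.connectedComponentsWithStats(m); j=1+np.argmax(s[1:,4]);v,u=np.nonzero(l==j)
P=at_z('top',np.c_[u,v],.078)[:,:2];print(s[j],cv2.minAreaRect((P*1000).astype(np.float32)))
# bystanders
for nm,(u,v) in dict(jar1=(319,336),jar2=(362,347),driverh=(417,306),drivert=(418,262),tin=(280,318)).items(): print(nm,W[v,u].round(3))
# driver extents
print(camera_info('wrist')['tool_from_camera'])
E
```

```text
cover [ 341  235   60   63 2096] ((528.72265625, -112.31815338134766), (108.56991577148438, 120.34632110595703), 75.75096130371094)
tab [323 266  20  43 411] ((479.0643310546875, -29.705698013305664), (29.349977493286133, 92.17343139648438), 76.1668930053711)
[ 276  201  129  113 8248] ((545.6552124023438, -46.20649719238281), (264.29949951171875, 239.72218322753906), 75.65980529785156)
jar1 [0.375 0.002 0.043]
jar2 [ 0.35  -0.095  0.047]
driverh [ 0.445 -0.225  0.023]
drivert [ 0.551 -0.232  0.011]
tin [0.416 0.092 0.023]
[[-3.32661236e-04  9.49950292e-01  3.12400916e-01  8.50661184e-02]
 [ 9.99999605e-01  5.73418118e-04 -6.78799560e-04  1.30627419e-03]
 [-8.23962185e-04  3.12400567e-01 -9.49950108e-01 -1.58008100e-01]
 [ 0.00000000e+00  0.00000000e+00  0.00000000e+00  1.00000000e+00]]
```

>>> {"fn": "jog_arm", "kwargs": {
  "rows": [0,0,0,0,7.83,0,0,0,0,7.83,0,0,0,0,7.83,0,0,0,0,7.83,0,0,0,0,7.83,0,0,0,0,7.83,0,0,0,0,7.83,0,0,0,0,7.83,0,0,0,0,7.83,0,0,0,0,7.83,0,0,0,0,7.83],
  "grip_force": 20
}}

```text
time: 1.2
tool_pos: [0.1629, 0.4988, 0.2263]
tool_rot: [-3.141, 0.001, 1.317]
contact_force: [-0.0, -0.4, -0.4]
opening: 0.0081
```

>>> {"fn": "jog_arm", "kwargs": {
  "rows": [0,-21.8,20.3,0,0,0,-21.8,20.3,0,0,0,-21.8,20.3,0,0,0,-21.8,20.3,0,0,0,-21.8,20.3,0,0,0,-21.8,20.3,0,0,0,-21.8,20.3,0,0,0,-21.8,20.3,0,0,0,-21.8,20.3,0,0,0,-21.8,20.3,0,0,0,-21.8,20.3,0,0,0,-21.8,20.3,0,0,0,-21.8,20.3,0,0,0,-21.8,20.3,0,0,0,-21.8,20.3,0,0,0,-21.8,20.3,0,0,0,-21.8,20.3,0,0,0,-21.8,20.3,0,0,0,-21.8,20.3,0,0,0,-21.8,20.3,0,0]
}}

```text
time: 3.2
tool_pos: [0.4497, -0.0245, 0.2264]
tool_rot: [-3.141, -0.0, 1.322]
contact_force: [0.3, -0.1, -0.0]
opening: 0.0007
```

```bash
cat >> h.py <<'E'
from scipy.spatial.transform import Rotation as Ro
def wristT():
    s=observe();T=np.eye(4);T[:3,:3]=Ro.from_euler('xyz',s['tool_rot']).as_matrix();T[:3,3]=s['tool_pos']
    return s,T,T@np.array(camera_info('wrist')['tool_from_camera'])
E
python3 - <<'E'
from h import *
s,Tt,Tc=wristT();p,d=snap('wrist');cv2.imwrite('pics/w1.png',p[...,::-1])
print(s['time'],s['tool_pos'].round(4),s['tool_rot'].round(4),s['contact_force'].round(2),s['opening'])
W=world('wrist',d,Tc);h=cv2.cvtColor(p,cv2.COLOR_RGB2HSV)
m=(cv2.inRange(h,(5,150,100),(20,255,255))>0)
for a,b,z in((.098,.115,.105),(.08,.094,.087)):
    q=m&(W[...,2]>a)&(W[...,2]<b)
    if q.sum()<30: continue
    v,u=np.nonzero(q);P=at_z('wrist',np.c_[u,v],z,Tc)
    c,wh,an=cv2.minAreaRect((P[:,:2]*1000).astype(np.float32));print(z,q.sum(),c,wh,an,'medz',np.median(W[q][:,2]))
    print(' tool mm',(Tt[:3,:3].T@(np.r_[np.array(c)/1000,z]-Tt[:3,3])*1000).round(1))
E
```

```text
3.2 [ 0.4497 -0.0245  0.2264] [-3.1410e+00 -2.0000e-04  1.3223e+00] [ 0.28 -0.09 -0.  ] 0.0006661010709242574
0.105 1837 (452.45611572265625, -20.47216796875) (29.943126678466797, 35.367679595947266) 75.73942565917969 medz 0.10491678022318601
 tool mm [  4.5   1.7 121.4]
0.087 2034 (498.95001220703125, -32.34187698364258) (20.06683921813965, 58.09525680541992) 75.76445770263672 medz 0.08688169280326011
 tool mm [  4.5  49.7 139.4]
```

View pics/w1.png

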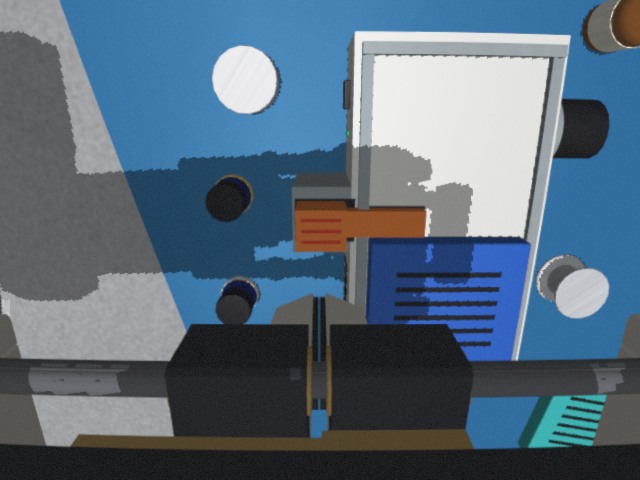

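The wrist view shows the orange pad at (320,228) with its catch bar running right to (425,222), and the cover's edge is at row 238. The pad is 4.5 mm in x and 1.7 mm in y from the TCP, with its top 121 mm below. I'll press it now.

>>> {"fn": "jog_arm", "kwargs": {
  "rows": [0,2.3,0.9,27,0,0,2.2,0.8,27,0,0,0,0,27,0,0,0,0,27,0,0,0,0,3,0,0,0,0,3,0,0,0,0,3,0,0,0,0,3,0,0,0,0,3,0,0,0,0,3,0,0,0,0,3,0,0,0,0,2,0,0,0,0,0,0]
}}

```text
time: 4.55
tool_pos: [0.4527, -0.0195, 0.0957]
tool_rot: [3.141, -0.0, 1.322]
contact_force: [0.9, -0.0, 2.5]
opening: 0.0005
```

>>> {"fn": "jog_arm", "kwargs": {
  "rows": [0,0,0,1,0,0,0,0,1,0,0,0,0,0,0]
}}

```text
time: 4.85
tool_pos: [0.4526, -0.0195, 0.0938]
tool_rot: [3.141, -0.0, 1.323]
contact_force: [2.8, 0.8, 1.9]
opening: 0.0006
```

>>> {"fn": "jog_arm", "kwargs": {
  "rows": [0,0,0,1,0,0,0,0,1,0,0,0,0,1,0,0,0,0,0,0]
}}

```text
time: 5.25
tool_pos: [0.4526, -0.0195, 0.091]
tool_rot: [3.141, -0.0, 1.323]
contact_force: [1.9, -0.2, 6.2]
opening: 0.0005
```

>>> {"fn": "jog_arm", "kwargs": {
  "rows": [0,0,0,1,0,0,0,0,0,0]
}}

```text
time: 5.45
tool_pos: [0.4525, -0.0194, 0.0907]
tool_rot: [3.14, -0.0, 1.323]
contact_force: [-0.5, -1.2, 13.8]
opening: 0.0003
```

>>> {"fn": "jog_arm", "kwargs": {
  "rows": [0,0,0,1,0,0,0,0,0,0]
}}

```text
time: 5.65
tool_pos: [0.4525, -0.0194, 0.0904]
tool_rot: [3.14, -0.0, 1.323]
contact_force: [-3.5, 0.3, 22.6]
opening: 0.0002
```

The tab is at its stop: the force rose to 22.6 N and z held at 0.0904. I'll lift and go behind the cover.

>>> {"fn": "jog_arm", "kwargs": {
  "rows": [0,0,0,-20,0,0,0,0,-35,0,0,0,0,-35,0,0,-24,16,-10,0,0,-24,16,0,0,0,-24,16,0,0,0,-24,16,0,0,0,-24,16,0,0,0,-24,17.5,0,0,0,0,0,0,0,0,0,0,0,0]
}}

```text
time: 6.75
tool_pos: [0.5102, -0.1826, 0.1874]
tool_rot: [-3.138, -0.001, 1.321]
contact_force: [-0.3, -0.0, -0.1]
opening: 0.0002
```

```bash
python3 - <<'E'
from h import *
s,Tt,Tc=wristT();p,d=snap('wrist');cv2.imwrite('pics/w2.png',p[...,::-1])
print(s['time'],s['tool_pos'].round(4),s['tool_rot'].round(4),s['contact_force'].round(2),s['opening'])
W=world('wrist',d,Tc);h=cv2.cvtColor(p,cv2.COLOR_RGB2HSV)
def go(nm,m,z):
    m[330:]=0
    v,u=np.nonzero(m);P=at_z('wrist',np.c_[u,v],z,Tc)
    c,wh,an=cv2.minAreaRect((P[:,:2]*1000).astype(np.float32))
    print(nm,m.sum(),c,wh,an,'medz',np.median(W[m][:,2]),' tool mm',(Tt[:3,:3].T@(np.r_[np.array(c)/1000,z]-Tt[:3,3])*1000).round(1))
o=(cv2.inRange(h,(5,150,60),(20,255,255))>0)
go('pad',o&(W[...,2]>.084),.091)
b=(cv2.inRange(h,(108,120,40),(125,255,255))>0)&(W[...,2]>.088)&(W[...,2]<.102)
m=b.astype(np.uint8);k,l,st,c=cv2.connectedComponentsWithStats(m);j=1+np.argmax(st[1:,4]);print(st[j]);go('cover',l==j,.095)
E
```

```text
6.75 [ 0.5102 -0.1826  0.1874] [-3.1380e+00 -1.2000e-03  1.3214e+00] [-0.26 -0.03 -0.14] 0.00024428898009014685
pad 2053 (451.9031982421875, -28.368837356567383) (19.68614959716797, 37.86043167114258) 74.29356384277344 medz 0.09086662610972768  tool mm [134.9 -94.2  96.9]
[  213    27   216   192 23545]
cover 23545 (529.6920166015625, -110.10986328125) (108.5113754272461, 119.19586181640625) 75.76507568359375 medz 0.09501906084033163  tool mm [74.9  1.3 92.5]
```

View pics/w2.png

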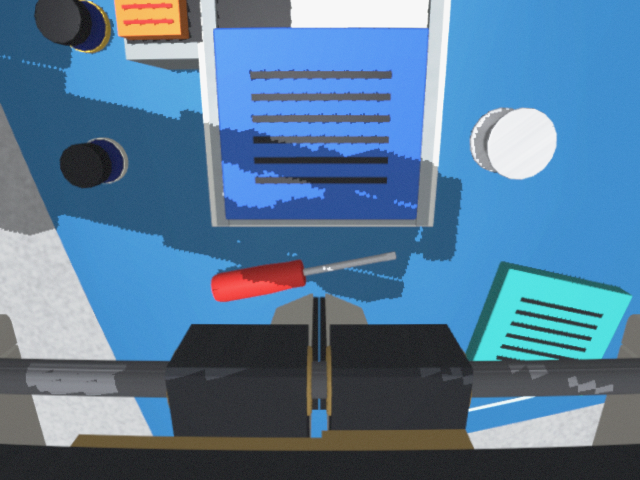

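The wrist view shows the pad at (150,15) with its top at z 0.0909, which is fully down (75+16 mm). The cover's rear edge is at row 222, about 20 mm ahead of the TCP. The driver lies on the bench below. I'll descend and push.

>>> {"fn": "jog_arm", "kwargs": {
  "rows": [0,0,1.3,25,0,0,0,0,25,0,0,0,0,25,0,0,0,0,18,0,0,0,0,10,0,0,0,0,0,0,0,0,0,0,0]
}}

```text
time: 7.5
tool_pos: [0.5129, -0.1829, 0.0864]
tool_rot: [3.141, 0.0, 1.323]
contact_force: [-0.5, -0.1, 0.1]
opening: 0.0003
```

>>> {"fn": "jog_arm", "kwargs": {
  "rows": [0,4,0,0,0,0,4,0,0,0,0,4,0,0,0,0,4,0,0,0,0,4,0,0,0]
}}

```text
time: 8.0
tool_pos: [0.5179, -0.1639, 0.0862]
tool_rot: [3.141, 0.0, 1.323]
contact_force: [0.5, -3.9, 2.1]
opening: 0.0003
```

>>> {"fn": "jog_arm", "kwargs": {
  "rows": [0,5,0,0,0,0,5,0,0,0,0,5,0,0,0,0,5,0,0,0,0,5,0,0,0,0,5,0,0,0,0,5,0,0,0,0,5,0,0,0,0,5,0,0,0,0,5,0,0,0,0,5,0,0,0,0,5,0,0,0,0,5,0,0,0,0,5,0,0,0,0,5,0,0,0,0,5,0,0,0,0,5,0,0,0]
}}

```text
time: 9.7
tool_pos: [0.5385, -0.081, 0.0857]
tool_rot: [-3.142, -0.0, 1.323]
contact_force: [0.2, -2.9, 3.0]
opening: 0.0004
```

```bash
python3 - <<'E'
from h import *
s,Tt,Tc=wristT();p,d=snap('wrist');cv2.imwrite('pics/w3.png',p[...,::-1])
pt,dt=snap('top');cv2.imwrite('pics/top3.png',cv2.resize(pt[180:380,220:460,::-1],None,fx=3,fy=3))
print(s['time'],s['tool_pos'].round(4),s['contact_force'].round(2))
W=world('wrist',d,Tc);h=cv2.cvtColor(p,cv2.COLOR_RGB2HSV)
b=(cv2.inRange(h,(108,120,40),(125,255,255))>0)&(W[...,2]>.085)&(W[...,2]<.105)
q=(W[b]-[.5297,-.1101,0])@np.array([[.2456],[.9694],[0]])  # slide coords of cover-top pixels vs old centre
print('cover top y-range rel. start centre (mm)',np.percentile(q,[.5,99.5])*1000, b.sum(), np.percentile(W[b][:,2],[5,95]))
E
```

```text
9.7 [ 0.5385 -0.081   0.0857] [ 0.15 -2.95  2.99]
cover top y-range rel. start centre (mm) [ 43.74302478 148.90335656] 43009 [0.09396268 0.09601465]
```

View pics/top3.png

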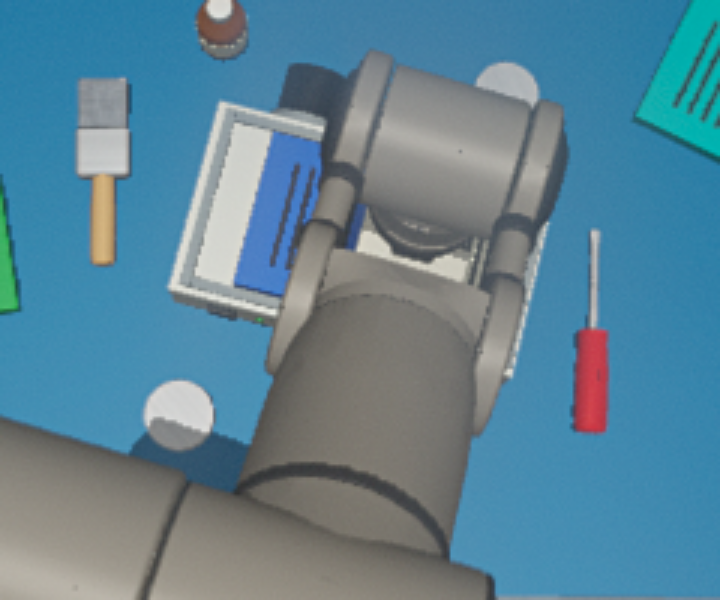

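The cropped top view shows the cover on the bare deck, about 94 mm along by the wrist depth, lying flat between its rails. Another 22 mm brings it to about 116 mm. Then I'll back off and lift.

>>> {"fn": "jog_arm", "kwargs": {
  "rows": [0,5,0,0,0,0,5,0,0,0,0,5,0,0,0,0,4,0,0,0,0,3,0,0,0,0,0,0,0,0]
}}

```text
time: 10.4
tool_pos: [0.5439, -0.0595, 0.0856]
tool_rot: [-3.141, -0.0, 1.323]
contact_force: [-0.3, 0.1, -0.5]
opening: 0.0007
```

>>> {"fn": "jog_arm", "kwargs": {
  "rows": [0,-10,0,0,0,0,-20,0,-5,0,0,-20,0,-20,0,0,0,0,-35,0,0,0,0,-35,0,0,-40,0,-10,0,0,-40,0,0,0,0,-40,0,0,0,0,-40,0,0,0,0,-40,0,0,0,0,-40,0,0,0,0,0,0,0,0,0,0,0,0,0]
}}

```text
time: 11.7
tool_pos: [0.4716, -0.3423, 0.1904]
tool_rot: [-3.141, -0.001, 1.32]
contact_force: [-0.0, 1.4, 0.4]
opening: 0.0005
```

```bash
python3 - <<'E'
from h import *
s=observe();print(s['time'],s['tool_pos'].round(4),s['contact_force'].round(2))
pt,dt=snap('top');cv2.imwrite('pics/top4.png',cv2.resize(pt[180:380,220:460,::-1],None,fx=3,fy=3))
W=world('top',dt);h=cv2.cvtColor(pt,cv2.COLOR_RGB2HSV)
m=((cv2.inRange(h,(105,120,70),(125,255,255))>0)&(W[...,2]>.083)&(W[...,2]<.11)).astype(np.uint8)
k,l,s,c=cv2.connectedComponentsWithStats(m);j=1+np.argmax(s[1:,4]);v,u=np.nonzero(l==j)
r=cv2.minAreaRect((at_z('top',np.c_[u,v],.095)[:,:2]*1000).astype(np.float32));dd=np.array(r[0])-[528.7,-112.3]
print(s[j],r,'slide',dd@[.2456,.9694],'side',dd@[.9694,-.2456],'z',np.percentile(W[l==j][:,2],[5,50,95]))
o=(cv2.inRange(h,(5,150,100),(20,255,255))>0);o[:260]=0;o[320:]=0;o[:,:300]=0;o[:,360:]=0
print('tab z',o.sum(),np.percentile(W[o][:,2],[10,50,90]))
E
```

```text
11.7 [ 0.4716 -0.3423  0.1904] [-0.04  1.41  0.35]
[ 289  222   59   62 2175] ((558.0120239257812, 4.667083740234375), (108.59648132324219, 120.3708267211914), 76.03887939453125) slide 120.58692405395507 side -0.31203977294926166 z [0.08959979 0.09442733 0.09930061]
tab z 211 [0.08621491 0.09005521 0.0939749 ]
```

View pics/top4.png

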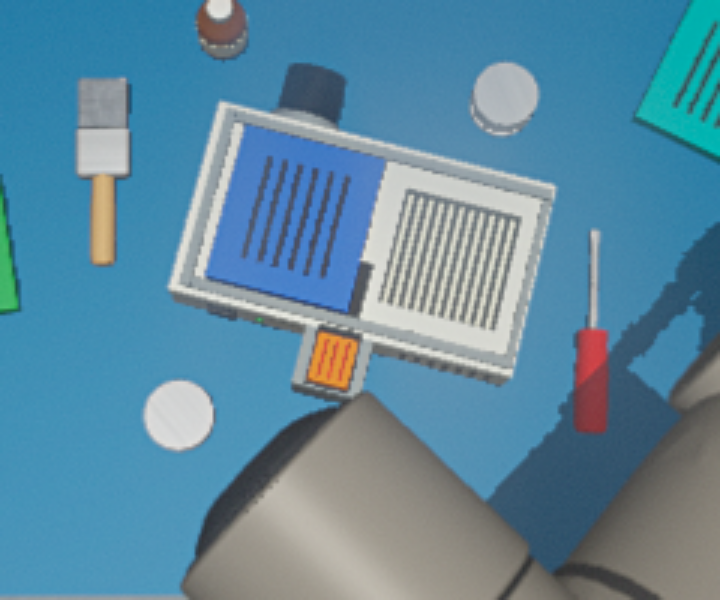

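The final view shows the filter grid at (450,260) completely clear, the cover flat between its rails after a slide of about 120 mm, and the tab still down. I'm handing in.

```bash
python3 -c "
from cell import hand_in;print(hand_in())"
```

```text
the job is handed in; nothing more can be done
None
```

The fume filter is open and the job is handed in, at about 11.7 s of the 38 s allowed.

- **Tab:** I pressed it until the force rose to 22.6 N and it stopped moving. Its pad top then measured 90.9 mm, against 91 mm expected for fully down. It was still down at the last check (about 90 mm).
- **Cover:** I then pushed it from its rear face with about 3–4 N. The last top image shows a slide of about 120.6 mm, where 100 mm is needed and the end stop is at 130 mm. That is about 4 mm more than the roughly 116 mm I had planned from the wrist camera. The cover lies flat between its rails, with its top at about 94–95 mm and under 1 mm of sideways shift. The filter opening is fully clear.
- **Other things on the bench:** The arm was withdrawn and touching nothing. The tin, spool, flux bottle, brush and driver look unmoved. The arm hid both jars in the last image, so I could not check them there. The gripper was never moved down near them.

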